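# Hold the curing box's hood open for its interlock check

## Robot

A 6-joint arm with a two-finger parallel gripper is mounted at the origin on a cart in front of the work surface, level with it; the furniture and walls round the work are solid. World frame = base frame: x ahead of the robot, y to its left, z up, the work surface at z = 0. Lengths are in m, angles in rad, forces in N, time in s.
With the tool pointing down it reaches from about 0.275 to 0.75 m from the base axis. Payload 10.2 kg.
Tool frame: the origin (TCP) lies at the very end of the fingers, on their centre line; the grasp point (between the pads) lies 19 mm behind it (grip_point_offset is the z of the grasp point in the tool frame, in m); z points along the fingers, y is the direction in which the jaws open and shut (so a half turn about z gives the same grasp; the last joint's range is limited). The gripper opens to 88 mm and grips with 3 to 60 N. Pads are 18 mm wide; open, the fingers measure 123 mm over their backs; the gripper's body (75 mm by 187 mm) begins 45 mm behind the grasp point.
Start: joints at [1.044, 0.313, 1.498, -0, 1.331, -0.223], TCP at [0.157, 0.501, 0.216] pointing down, gripper open.
Joint ranges: [-2.94, 2.94], [-0.97, 2.17], [0.19, 2.56], [-1.23, 4.37], [0.02, 3.11], [-2.88, 2.88]. Speed limits (rad/s): [2.39, 2.39, 3.01, 3.14, 3.14, 3.14].

## Interface

Orientations are given as a rotation vector (axis times angle).
In Python, from plant import get_state, get_image, close_job, grip_point_offset gives the robot as it stands. The module is installed in compiled form; this text tells all that it offers.
- The arm moves only by the shell command python3 -m handwheel 'ROWS' [FORCE]. ROWS is JSON, a list of rows, each a list of 7 numbers: the turn, a rotation vector about the world's x, y, z in rad, then the shift along the world's x, y, z in m, then the closure in counts, from 0 (fully open) to 255 (shut). In form: [[ax, ay, az, x, y, z, gripper], ...]. A call has 1 to 20 rows; each row is the pose to reach, as a shift and turn from the pose commanded when the call began; what a row does not reach only later rows make up. A row lasts 1/10 s, in which the tool goes at most 50 mm and 8.59 degrees, less where a joint would pass 70% of its speed; a pose out of reach is approached as far as the arm can. A call with a gripper value outside its range is refused whole. The fingers move at their own pace and stop on an object; FORCE is the grip in N (left out, the last holds). Time passes only in rows, so rows that repeat a pose let the fingers close. It gives the time, the measured TCP pose, the force and the opening at its end, in the units of the state.
- get_state(): the state, without advancing time (a new reading comes with each control period).
- get_image(name): name is "scene" or "top"; returns a dict with "img" (400x640x3 uint8, red, green, blue), "fx", "fy", "cx", "cy" (pixels), "k1" (the pictures are not rectified: a ray, as slopes to the right and down, at radius r is drawn at 1 + k1 r^2 times it, then the intrinsics apply), "origin" and "attitude" of the camera in the world. Camera axes: x right, y up, looking along -z (the intrinsics and any distortion apply to the point x, -y, -z); pixel columns grow to the right and rows downward; lengths in m; the calibration is good to about 2 mm. A picture is of the moment at which its call begins. There is no depth.
- close_job(): hands the job in, once; it reports no verdict.
The state is a dict: "clock": time; "joint_positions": joint angles; "qd": joint speeds; "effort": joint torques, N m; "tcp_pos": TCP position; "ee_rot": TCP orientation; "force": force on the tool from outside, world axes, zero at the start; "wrist_torque": the same for the moment, N m; "grip_width": opening from 0.0 (shut) to 1.0 (fully open).
Only numpy, scipy, OpenCV 4.12 (cv2) and the standard library are available. Lean on these libraries where they do the work, as an engineer would, in place of code of your own. Each camera call takes 0.05 s, during which the arm holds its last target.

## Task

The curing box is due for its guard-switch check: turn its selector knob anticlockwise from the cure program it stands at to the check position (the single bar mark, beside the ring mark for off), which brings the latch disc's notch to the hood's ear and frees the hood. Then raise the hood by its ball knob to 40 degrees open and hold it there steadily for the reading; it is sprung and falls shut by itself, so do not let it drop. Leave the things around alone, and finish your program while still holding the hood at 40 degrees, with the selector left at the bar.

Things in the scene. Friction and masses are not known exactly. Their poses are not given: they have to be found in the camera images.
- curing_box: Grey sheet-steel curing box fixed to the bench, 180 (x) by 260 (y) by 115 (z) mm. Origin at the centre of its underside; its front faces its own -x, z up. Left part (its y -30 to +130 mm): chamber under the hood. Right part (y -130 to -30 mm): control console, flat top 115 mm high with the selector on it.
- selector_grip (a point): Centre of the selector's grip, on its upright turning axis (box x -30, y -80 mm): a black pointer bar 45 mm long, 12 mm thick, 25 mm high, its top 12 mm above this point. x axis: along the bar to its tapered end with a white line; z up; pinch it across y from above. A notched steel latch disc, 42 mm radius, turns with it, its top 15 mm below this point.
- selector (a joint): Selector angle, rad, growing clockwise from above. Five sprung detents 0.48 apart, black marks beyond the dial from left to right: 0 ring (off), 0.48 bar (check), 0.96 one dot, 1.44 two dots, 1.92 three dots (cure programs). Starts at a dotted one. The pointer stands 0.96 - angle anticlockwise of the box's x axis. Takes up to about 0.07 Nm; snaps into the nearest detent.
- hood (a joint): Hood opening, rad: 0 shut, 0.698 = 40 degrees, stop at 1.5. It turns about a level hinge at the box's rear, along the box's y axis; its front rises. Weight and spring pull it shut with about 4 N at the ball knob. Unless the selector is at the bar, the latch disc covers a steel ear on the hood's right edge and locks it.
- hood_knob (a point): Centre of the hood's black ball knob, 25 mm diameter, on a short stem 25 mm in front of the box's front face, mid-way along the hood's front edge, 110 mm above the bench when shut. Free for 40 mm either side: take it from above with fingers closing along the box's y axis (parallel to the hinge), so that it turns between the pads as the hood rises.
- hood_hinge (a point): Point on the hinge line straight behind the ball knob, fixed to the box, 110 mm above the bench; its axes are the box's, y along the hinge line. At hood angle a the ball knob's centre lies 199*cos(a) mm from it towards -x and 199*sin(a) mm above it.
- steel_cup: Bystander: turned steel fixture cup, 60 mm diameter, 52 mm high, origin at the centre of its foot.
- tape_roll: Bystander: roll of black tape lying flat, 80 mm diameter, 24 mm high, origin at the centre of its underside.
- oil_bottle: Bystander: upright oil bottle with a thin spout, 42 mm diameter, 126 mm high, origin at the centre of its foot.

How it is judged:
By the outcome, as a careful person would: the job done as asked, in the order asked, and still so for the second after the job is handed in, while the arm keeps its last pose, push and grip.
It also fails if it takes over 58 s, if anything falls off the work surface, if the arm or the gripper's body presses on something with over 40 N, if the wrist force passes 120 N, or if a joint passes its speed limit or range.

## Working session

There is one attempt and no reset: what is moved stays moved. The work goes in short steps, Python scripts to look and compute and a shell command to move; the robot and the scene stay as the last step left them, time stands still between calls to the robot, and variables do not carry over. Pictures are saved under pics/ and viewed, and the job is handed in when it is done.

```bash
mkdir -p pics
cat > h.py <<'E'
import numpy as np, cv2
from scipy.spatial.transform import Rotation as R
from plant import get_state, get_image, close_job, grip_point_offset
E
python3 - <<'E'
from h import *
s=get_state(); print(s, grip_point_offset)
for n in("scene","top"):
    d=get_image(n); cv2.imwrite(f"pics/{n}0.png",d["img"][:,:,::-1]); print({k:v for k,v in d.items() if k!="img"})
    np.save(n+"0.npy",d,allow_pickle=True)
E
```

```text
{'clock': 0.0, 'joint_positions': array([ 1.04357190e+00,  3.13429849e-01,  1.49841278e+00,  1.28949762e-05,
        1.33098542e+00, -2.23380528e-01]), 'qd': array([ 5.34888334e-06,  2.11917724e-04,  8.75237937e-04,  6.53499366e-04,
       -3.92747585e-04,  3.71300015e-04]), 'effort': array([-1.77684615e-03, -4.02205753e+01, -2.52267641e+01,  6.94513810e-02,
        3.53094656e-02, -7.45046896e-05]), 'tcp_pos': array([0.15693816, 0.50071972, 0.21568054]), 'ee_rot': array([-4.75377442e-01, -3.10494753e+00,  1.79801739e-03]), 'force': array([-0.37478518, -0.82088327,  0.44893355]), 'wrist_torque': array([-0.00053384, -0.01143591, -0.02064665]), 'grip_width': 1.0002013729352495} -0.0187
{'fx': 368.30050188730354, 'fy': 368.30050188730354, 'cx': 320.8237607990151, 'cy': 196.83557234469404, 'k1': 0.02484831707506397, 'origin': array([0.05204781, 0.12474726, 0.76248641]), 'attitude': array([ 0.42693672, -0.71050248, -1.94918333])}
{'fx': 511.74432742401945, 'fy': 511.74432742401945, 'cx': 320.6851196628027, 'cy': 196.31573116446293, 'k1': 0.02186612631065125, 'origin': array([ 0.29892139, -0.12423868,  1.37510774]), 'attitude': array([ 0.14659712, -0.14292659, -1.5604041 ])}
```

View pics/scene0.png

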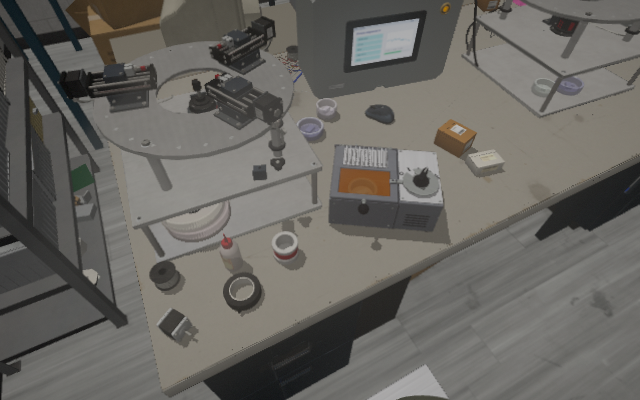

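View pics/top0.png

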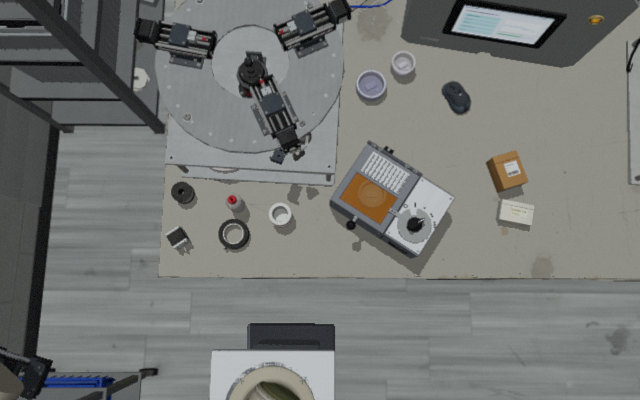

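The scene view has the box at about (385,188), with the orange window and the selector at (422,178). In the top view the box is at about (390,200), yawed, with the knob ball at (350,224) and the selector at (415,225). Next I'll zoom in.

```bash
cat >> h.py <<'E'
def cam(d):
    K=np.array([[d["fx"],0,d["cx"]],[0,d["fy"],d["cy"]],[0,0,1.]])
    return K,np.array([d["k1"],0,0,0,0.]),R.from_rotvec(d["attitude"]).as_matrix(),np.array(d["origin"])
def ray(d,uv):
    K,D,A,o=cam(d)
    p=cv2.undistortPoints(np.array([[uv]],float),K,D)[0,0]
    v=A@np.array([p[0],-p[1],-1]); return o,v
def onz(d,uv,z):
    o,v=ray(d,uv); return o+v*(z-o[2])/v[2]
def proj(d,P):
    K,D,A,o=cam(d); c=(np.atleast_2d(P)-o)@A; c=c*[1,-1,-1]
    return cv2.projectPoints(c,np.zeros(3),np.zeros(3),K,D)[0][:,0]
def load(n): return np.load(n+".npy",allow_pickle=True).item()
def two(d1,u1,d2,u2):
    o1,v1=ray(d1,u1);o2,v2=ray(d2,u2)
    s=np.linalg.lstsq(np.c_[v1,-v2],o2-o1,rcond=None)[0]
    a=o1+v1*s[0];b=o2+v2*s[1]; return (a+b)/2,np.linalg.norm(a-b)
def crop(d,x0,y0,w,h,k,fn):
    cv2.imwrite(fn,cv2.resize(d["img"][y0:y0+h,x0:x0+w,::-1],None,fx=k,fy=k,interpolation=cv2.INTER_CUBIC))
E
python3 - <<'E'
from h import *
t=load("top0");s=load("scene0")
crop(t,325,135,133,125,6,"pics/t_crop.png"); crop(s,320,135,130,100,6,"pics/s_crop.png")
print(onz(t,(415,225),.13),onz(t,(350,224),.11))
E
```

```text
[ 0.46113174 -0.35181058  0.13      ] [ 0.46530883 -0.19395787  0.11      ]
```

View pics/t_crop.png

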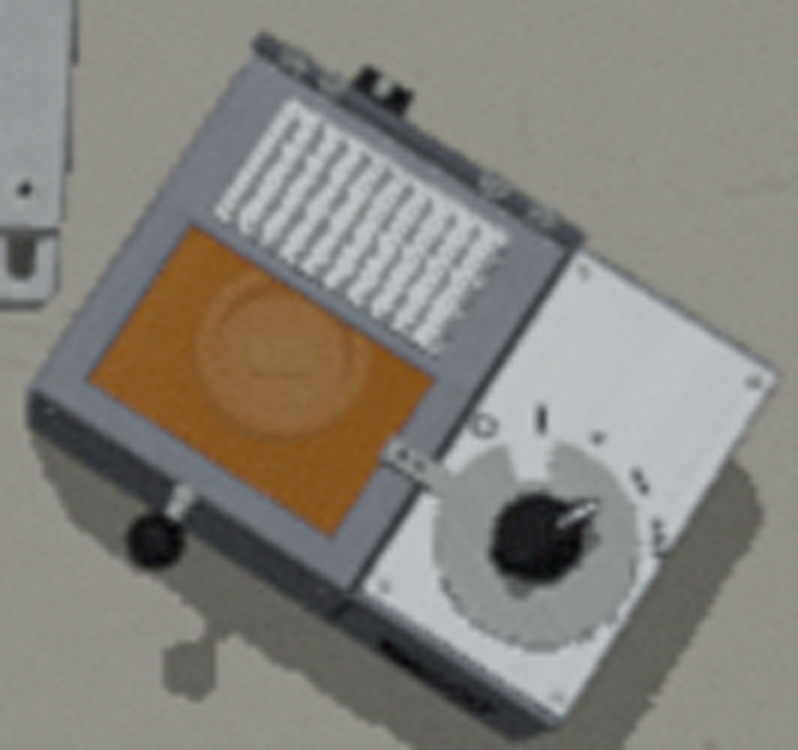

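View pics/s_crop.png

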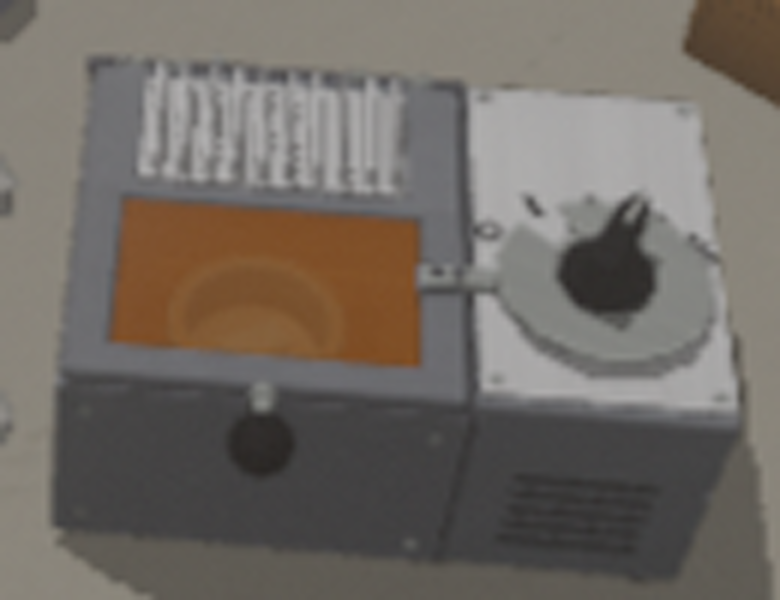

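Run:
```python
from h import *
t=load("top0");s=load("scene0")
T=lambda u,v:(325+u/6-.42,135+v/6-.42)
S=lambda u,v:(320+u/6-.42,135+v/6-.42)
P=lambda u,v,z:onz(t,T(u,v),z)
fr=P(558,733,.115);rr=P(778,380,.115);lr=P(580,248,.115);lf=P(357,590,.115)
for q in(fr,rr,lr,lf):print(q.round(4))
d=rr-fr;print(np.degrees(np.arctan2(d[1],d[0])),np.linalg.norm(d))
d=lr-rr;print(np.degrees(np.arctan2(d[1],d[0]))-90,np.linalg.norm(d))
k,e=two(t,T(156,542),s,S(261,445));print("knob",k,e, P(156,542,.11), onz(s,S(261,445),.11))
yaw=np.radians(-32)
for yd in(-31,-32,-33):
  y=np.radians(yd);ex=np.array([np.cos(y),np.sin(y)]);ey=np.array([-ex[1],ex[0]])
  o1=fr[:2]+.09*ex+.13*ey; o2=rr[:2]-.09*ex+.13*ey
  o3=k[:2]+.115*ex-.05*ey
  print(yd,o1,o2,o3)
  o=(o1+o2)/2; print("sel",o-.03*ex-.08*ey,"knob",o-.115*ex+.05*ey,)
y=np.radians(-32)
ex=np.array([np.cos(y),np.sin(y)]);ey=np.array([-ex[1],ex[0]])
c=((fr+rr)/2)[:2]+.13*ey-.03*ex-.08*ey
for n,uv in dict(ring=(483,425),bar=(541,418),d1=(597,437),d2=(640,480),d3=(658,535)).items():
  q=P(*uv,.115)[:2]-c; print(n,np.degrees(np.arctan2(q@ey,q@ex)),np.linalg.norm(q))
for z in(.13,.142):
  a=P(566,521,z)[:2];b=P(595,508,z)[:2];q=b-a;print("ptr",np.degrees(np.arctan2(q@ey,q@ex)), b-c,np.degrees(np.arctan2((b-c)@ey,(b-c)@ex)))
a,e1=two(t,T(595,508),s,S(645,198));print(a,e1,np.degrees(np.arctan2((a[:2]-c)@ey,(a[:2]-c)@ex)))
print(proj(t,[*c,.142])-0,proj(t,[*c,.115]), T(540,540))
```

```text
[ 0.3849 -0.3586  0.115 ]
[ 0.5318 -0.4543  0.115 ]
[ 0.5878 -0.3738  0.115 ]
[ 0.443  -0.2777  0.115 ]
-33.087162678231614 0.1753456093597988
-34.77577393444677 0.09807831074676233
knob [ 0.46241727 -0.19622634  0.10926694] 0.002125755073112239 [ 0.4630284  -0.19538942  0.11      ] [ 0.4612285  -0.19664091  0.11      ]
-31 [ 0.52900436 -0.2935285 ] [ 0.52162599 -0.29654532] [ 0.53523961 -0.29831408]
sel [ 0.45839711 -0.34815915] knob [ 0.45249284 -0.19294916]
-32 [ 0.53011818 -0.29605331] [ 0.52438127 -0.29639151] [ 0.53344684 -0.29956946]
sel [ 0.45941474 -0.34816867] knob [ 0.45622016 -0.19287928]
-33 [ 0.53118777 -0.29859716] [ 0.52713882 -0.2962858 ] [ 0.53163244 -0.30079336]
sel [ 0.46043206 -0.34819596] knob [ 0.45994813 -0.19287447]
ring 49.79855588371614 0.05536464592948125
bar 24.61766503586428 0.05626651104021565
d1 -0.23123324576495677 0.05665455758160248
d2 -25.695722081519463 0.05609742722890582
d3 -50.53528949842468 0.054501169768463954
ptr -33.6482970452469 [ 0.01604401 -0.02544698] -25.769063657454407
ptr -33.64829704524672 [ 0.0143426  -0.02304355] -26.101350410038187
[ 0.4714214  -0.36989171  0.15244303] 0.002302186211396127 -29.06990481891307
[[414.40277567 225.05947278]] [[412.45804336 226.4583982 ]] (414.58, 224.58)
```

Run:
```python
from h import *
t=load("top0");s=load("scene0")
T=lambda u,v:(325+u/6-.42,135+v/6-.42)
P=lambda u,v,z:onz(t,T(u,v),z)
m=np.array([P(*uv,.115)[:2] for uv in[(483,425),(541,418),(597,437),(640,480),(658,535)]])
al=np.array([.96,.48,0,-.48,-.96])
A=[];b=[]
for p,a in zip(m,al):
  A+= [[1,0,np.cos(a),-np.sin(a)],[0,1,np.sin(a),np.cos(a)]];b+=list(p)
x,res,_,_=np.linalg.lstsq(np.array(A),np.array(b),rcond=None)
print(x,np.degrees(np.arctan2(x[3],x[2])),np.hypot(x[2],x[3]),(np.array(A)@x-b).round(4))
# disc: grey mask ; ball mask
img=t["img"];g=cv2.cvtColor(img,cv2.COLOR_RGB2GRAY)
for n,d,(x0,y0,x1,y1) in(("t",t,(340,215,358,232)),("s",s,(356,200,372,216))):
  gg=cv2.cvtColor(d["img"],cv2.COLOR_RGB2GRAY)[y0:y1,x0:x1]
  th=38 if n=="t" else 40
  mk=(gg<th).astype(np.uint8)
  k,l,st,c=cv2.connectedComponentsWithStats(mk); i=1+np.argmax(st[1:,4]); print(n,c[i]+[x0,y0],st[i])
g2=g[200:246,393:440]; 
mk=((g2<60)).astype(np.uint8);k,l,st,c=cv2.connectedComponentsWithStats(mk);print(st[:,4],c+[393,200])
# outer edge ref of hinge side: hood rear corners
```

```text
[ 0.4642022  -0.35071976  0.04324417 -0.02785516] -32.787077420305565 0.0514389785406791 [-0.0003 -0.      0.0002 -0.0001  0.0001 -0.0002  0.0003  0.0002 -0.0003
  0.0001]
t [350.6440678  224.55932203] [ 7  5  9  9 59]
s [365. 212.] [ 9 12  1  1  1]
[1980  163   19] [[416.36414141 222.12121212]
 [414.02453988 224.6196319 ]
 [395.         243.78947368]]
```

Run:
```python
from h import *
t=load("top0");s=load("scene0")
S=lambda u,v:(320+u/6-.42,135+v/6-.42)
T=lambda u,v:(325+u/6-.42,135+v/6-.42)
c=np.array([.4642,-.3507])
def rim(d,uv,r=.042):
  o,v=ray(d,uv);A=v[:2]@v[:2];w=o[:2]-c;B=2*w@v[:2];C=w@w-r*r;D=B*B-4*A*C
  return [(o+v*((-B+q*np.sqrt(max(D,0)))/(2*A)))[2] for q in(-1,1)],D
for uv in[(560,338),(600,358),(640,365),(690,335),(625,378),(498,270)]:print("s",uv,rim(s,S(*uv)))
for uv in[(440,590),(470,625),(540,650),(600,633),(433,545),(642,545)]:print("t",uv,rim(t,T(*uv)))
for uv in [(640,200),(608,312)]: print(onz(s,S(*uv),.14))
for z in(.14,.15,.16): print(z,(proj(s,[*c,z])-[320,135]+.42)*6,(proj(t,[*c,z])-[325,135]+.42)*6)
# structures
for uv in[(335,185),(165,175),(235,203),(233,234),(281,214),(178,238)]:print(uv,onz(t,uv,0)[:2].round(3),onz(t,uv,.15)[:2].round(3))
st=get_state();M=R.from_rotvec(st["ee_rot"]).as_matrix();print(M.round(3)); print("tool y yaw",np.degrees(np.arctan2(M[1,1],M[0,1])))
```

```text
s (560, 338) ([np.float64(0.12885055035452397), np.float64(0.03950810346934097)], np.float64(0.0033750216008813227))
s (600, 358) ([np.float64(0.12356255104538827), np.float64(0.03524453449227938)], np.float64(0.0032544703938565123))
s (640, 365) ([np.float64(0.11849792628842681), np.float64(0.047373021820613426)], np.float64(0.00215971138201676))
s (690, 335) ([np.float64(0.1217662187016132), np.float64(0.09620268419650868)], np.float64(0.0003172416596025629))
s (625, 378) ([np.float64(0.11178386500007875), np.float64(0.03362400652005504)], np.float64(0.0024835786480220667))
s (498, 270) ([np.float64(0.1343465540906058), np.float64(0.09494016523598481)], np.float64(0.0007435901770349584))
t (440, 590) ([np.float64(0.10328750060918934), np.float64(-0.33773477090833115)], np.float64(0.00024024880078404517))
t (470, 625) ([np.float64(0.1012867990820907), np.float64(-0.31380318618967684)], np.float64(0.0002191365290127676))
t (540, 650) ([np.float64(0.06309456830902027), np.float64(-0.026657641177488145)], np.float64(1.4062231454387356e-05))
t (600, 633) ([np.float64(0.14313797004034057
[... 219 characters left out ...]
39883751550899726), np.float64(0.128649151637521)], np.float64(0.000287486985236049))
[ 0.47913117 -0.3783614   0.14      ]
[ 0.4373226  -0.33119289  0.14      ]
0.14 [[606.1883182  248.19282987]] [[543.98712402 531.80244705]]
0.15 [[611.77196986 230.24980914]] [[548.4669366  528.52088629]]
0.16 [[617.46077657 211.9754523 ]] [[553.01886677 525.18658193]]
(335, 185) [ 0.587 -0.159] [ 0.556 -0.156]
(165, 175) [0.613 0.308] [0.579 0.261]
(235, 203) [0.536 0.113] [0.51  0.087]
(233, 234) [0.451 0.115] [0.434 0.089]
(281, 214) [ 0.506 -0.013] [ 0.484 -0.025]
(178, 238) [0.439 0.263] [0.424 0.221]
[[-0.954  0.299 -0.001]
 [ 0.299  0.954 -0.001]
 [ 0.    -0.001 -1.   ]]
tool y yaw 72.59438646155401
```

```bash
python3 -m handwheel '[[0,0,-0.02,0.01,-0.02,0.02,0],[0,0,-0.06,0.02,-0.06,0.04,0],[0,0,-0.1,0.035,-0.1,0.06,0],[0,0,-0.14,0.05,-0.14,0.08,0],[0,0,-0.18,0.065,-0.18,0.09,60],[0,0,-0.22,0.08,-0.22,0.09,130],[0,0,-0.26,0.095,-0.26,0.09,130],[0,0,-0.3,0.11,-0.3,0.09,130],[0,0,-0.34,0.125,-0.34,0.09,130],[0,0,-0.38,0.14,-0.38,0.09,130],[0,0,-0.42,0.155,-0.42,0.09,130],[0,0,-0.46,0.17,-0.46,0.09,130],[0,0,-0.5,0.185,-0.5,0.09,130],[0,0,-0.54,0.2,-0.54,0.09,130],[0,0,-0.58,0.215,-0.58,0.09,130],[0,0,-0.62,0.23,-0.62,0.08,130],[0,0,-0.66,0.245,-0.66,0.07,130],[0,0,-0.7,0.26,-0.7,0.06,130],[0,0,-0.74,0.275,-0.74,0.05,130],[0,0,-0.749,0.287,-0.78,0.04,130]]' 20
```

```text
clock: 2.1
tcp_pos: [0.4444, -0.2807, 0.2553]
ee_rot: [-1.58, -2.715, -0.0]
force: [-0.4, 0.1, 0.2]
grip_width: 0.492
```

```bash
python3 -m handwheel '[[0,0,0,0.01,-0.03,-0.02,130],[0,0,0,0.02,-0.06,-0.04,130],[0,0,0,0.02,-0.07,-0.07,130],[0,0,0,0.02,-0.07,-0.085,130],[0,0,0,0.02,-0.07,-0.085,130]]'
python3 - <<'E'
from h import *
st=get_state();M=R.from_rotvec(st["ee_rot"]).as_matrix();print(st["tcp_pos"],np.degrees(np.arctan2(M[1,1],M[0,1])),M[:,2],st["joint_positions"],st["force"])
s=get_image("scene");crop(s,320,100,133,130,6,"pics/s1.png")
E
```

```text
clock: 2.6
tcp_pos: [0.4632, -0.3484, 0.1686]
ee_rot: [-1.577, -2.712, -0.003]
force: [-0.4, 0.6, -0.3]
grip_width: 0.491
[ 0.46318582 -0.34843188  0.16860665] 29.650963863511503 [-0.00346865  0.00392754 -0.99998627] [-8.46965173e-01  4.73769732e-01  1.39201553e+00  2.17062045e-06
  1.28104737e+00 -1.36447000e+00] [-0.42863558  0.60368587 -0.2547228 ]
```

View pics/s1.png

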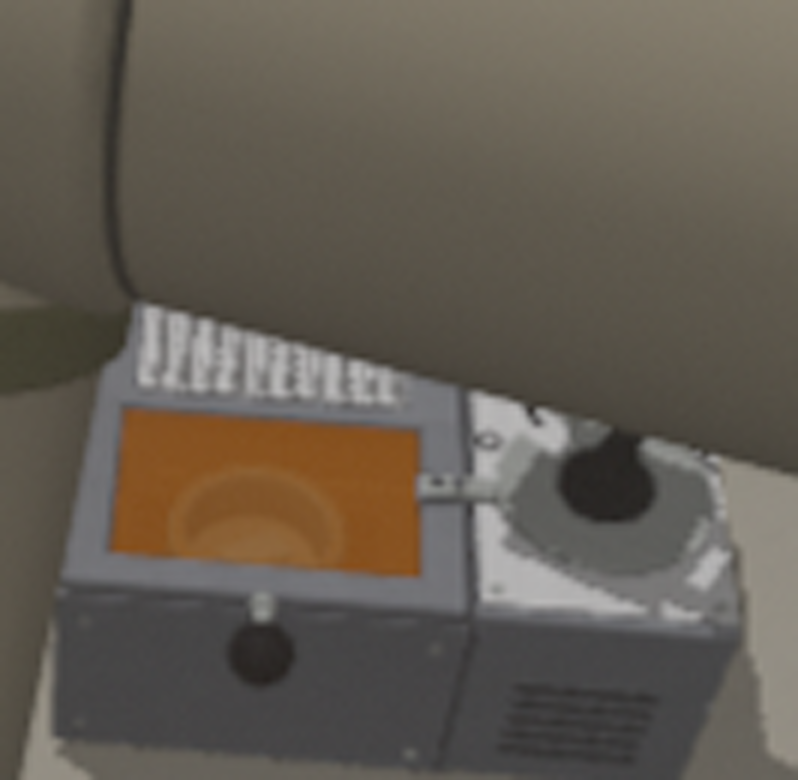

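The arm hides the pointer in this view (the knob base at (608,480) can be seen), and the gripper is still above it. I'll descend in small steps and watch the force.

```bash
python3 -m handwheel '[[0,0,0,0,0,-0.01,130],[0,0,0,0,0,-0.02,130],[0,0,0,0,0,-0.03,130],[0,0,0,0,0,-0.036,130],[0,0,0,0,0,-0.04,130],[0,0,0,0,0,-0.04,130]]'
```

```text
clock: 3.25
tcp_pos: [0.464, -0.3489, 0.1308]
ee_rot: [-1.578, -2.716, -0.0]
force: [-0.4, -0.5, 0.0]
grip_width: 0.489
```

```bash
python3 -m handwheel '[[0,0,0,0,0,0,160],[0,0,0,0,0,0,200],[0,0,0,0,0,0,255],[0,0,0,0,0,0,255],[0,0,0,0,0,0,255],[0,0,0,0,0,0,255]]' 15
python3 -c "
from h import *
print(get_state())"
```

```text
clock: 3.85
tcp_pos: [0.4641, -0.349, 0.1313]
ee_rot: [1.578, 2.716, -0.0]
force: [-0.8, 0.5, -0.4]
grip_width: 0.007
{'clock': 3.85, 'joint_positions': array([-8.46490734e-01,  5.08935395e-01,  1.43980794e+00, -1.38016204e-05,
        1.19275042e+00, -1.36450815e+00]), 'qd': array([ 1.11349622e-03,  8.30707030e-04,  7.48708372e-04, -6.92189472e-04,
        8.75538159e-05, -7.81257561e-04]), 'effort': array([ 6.27424251e-04, -4.74481273e+01, -2.37429821e+01,  9.34436939e-04,
        7.85392150e-02,  3.63995850e-04]), 'tcp_pos': array([ 0.46408619, -0.34904908,  0.13127118]), 'ee_rot': array([ 1.57833075e+00,  2.71623121e+00, -6.80065280e-05]), 'force': array([-0.77332691,  0.45385159, -0.36654974]), 'wrist_torque': array([-0.00405367,  0.03160139, -0.01835182]), 'grip_width': 0.006700926721223431}
```

The fingers closed on nothing (opening about 0), so I need to look.

Run:
```python
from h import *
for n in("scene","top"):
    d=get_image(n);np.save(n+"1.npy",d,allow_pickle=True)
    crop(d,*((320,100,133,130,6) if n=="scene" else (325,135,133,125,6)),f"pics/{n}2.png")
```

```text
(no output)
```

View pics/scene2.png

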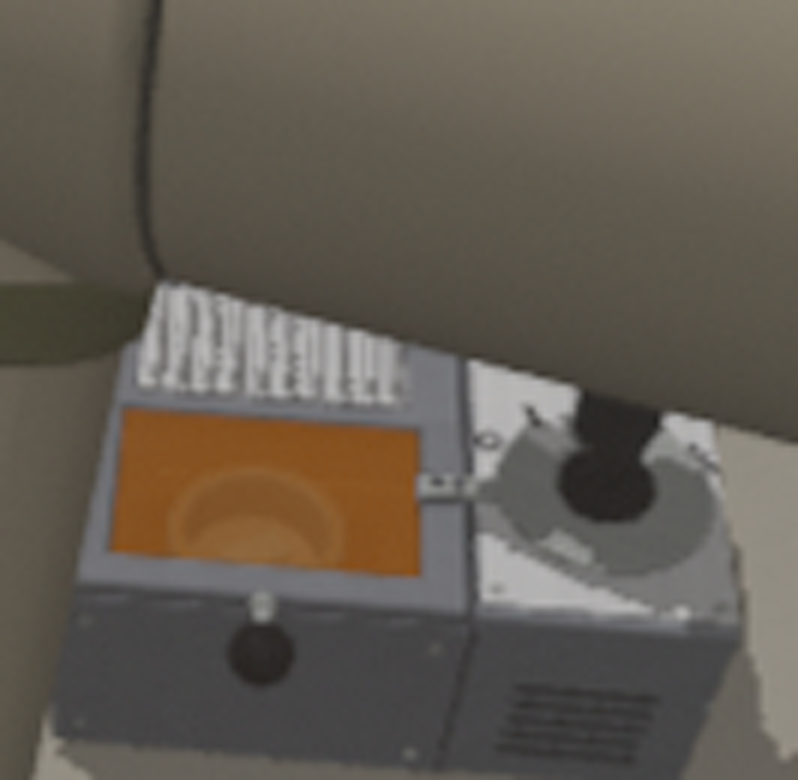

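View pics/top2.png

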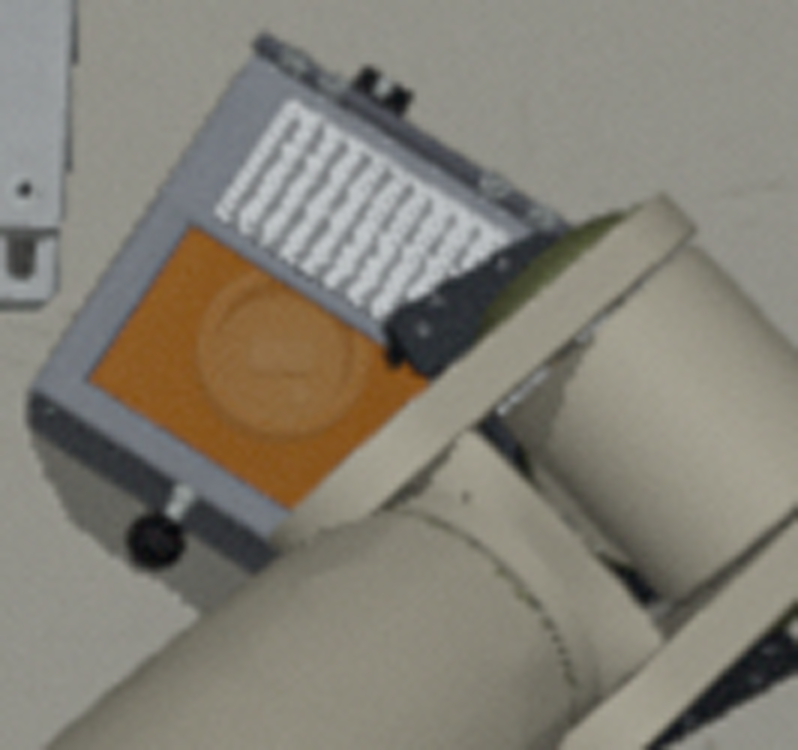

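Run:
```python
from h import *
s=load("scene1");s0=load("scene0");t0=load("top0")
for z in(.105,.115,.123,.131,.14,.15,.16):print(z,((proj(s,[.4641,-.349,z])-[320,100]+.42)*6).round(),((proj(t0,[.4641,-.349,z])-[325,135]+.42)*6).round())
a=.572+.48
for z in(.131,.15):
  for r in(.0225,-.0225):print(z,r,((proj(s,[.4642+r*np.cos(-a),-.3507+r*np.sin(-a),z])-[320,100]+.42)*6).round(),((proj(t0,[.4642+r*np.cos(-a),-.3507+r*np.sin(-a),z])-[325,135]+.42)*6).round())
im=s["img"][160:190,405:440];im0=s0["img"][160:190,405:440]
f=lambda i:np.clip(cv2.resize(i[:,:,::-1],None,fx=11,fy=11,interpolation=cv2.INTER_CUBIC).astype(float)*2.5,0,255)
cv2.imwrite("pics/cmp.png",np.hstack([f(im0),f(im)]))
x0=400;i=t0["img"][208:243,395:435];cv2.imwrite("pics/tz.png",np.clip(cv2.resize(i[:,:,::-1],None,fx=14,fy=14,interpolation=cv2.INTER_CUBIC).astype(float)*2,0,255))
```

```text
0.105 [[584. 520.]] [[525. 543.]]
0.115 [[589. 503.]] [[529. 540.]]
0.123 [[594. 490.]] [[532. 537.]]
0.131 [[598. 476.]] [[536. 535.]]
0.14 [[603. 460.]] [[540. 532.]]
0.15 [[608. 442.]] [[544. 529.]]
0.16 [[614. 424.]] [[549. 525.]]
0.131 0.0225 [[624. 439.]] [[587. 508.]]
0.131 -0.0225 [[578. 510.]] [[493. 562.]]
0.15 0.0225 [[635. 405.]] [[596. 501.]]
0.15 -0.0225 [[588. 477.]] [[500. 556.]][ WARN:0@0.468] global loadsave.cpp:1063 imwrite_ Unsupported depth image for selected encoder is fallbacked to CV_8U.
```

View pics/cmp.png

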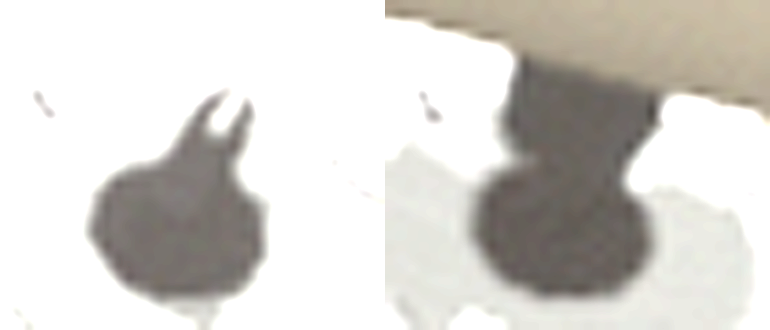

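View pics/tz.png

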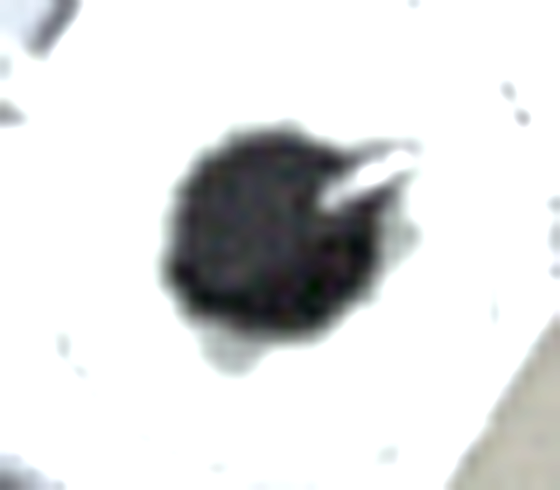

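The tip should project to about (598,476), but the fingers seem to end near (616,450). That means they are either higher than reported or past the bar. I'll probe gently downward with the fingers shut.

```bash
python3 -m handwheel '[[0,0,0,0,0,-0.001,255],[0,0,0,0,0,-0.002,255],[0,0,0,0,0,-0.003,255],[0,0,0,0,0,-0.003,255]]' 5
python3 - <<'E'
from h import *
s=get_image("scene");im=s["img"][150:190,400:440]
cv2.imwrite("pics/cmp2.png",np.clip(cv2.resize(im[:,:,::-1],None,fx=14,fy=14,interpolation=cv2.INTER_CUBIC).astype(float)*3.5,0,255).astype(np.uint8))
E
```

```text
clock: 4.35
tcp_pos: [0.4642, -0.3492, 0.1294]
ee_rot: [1.578, 2.716, -0.001]
force: [-1.2, 2.6, 9.2]
grip_width: 0.008
```

View pics/cmp2.png

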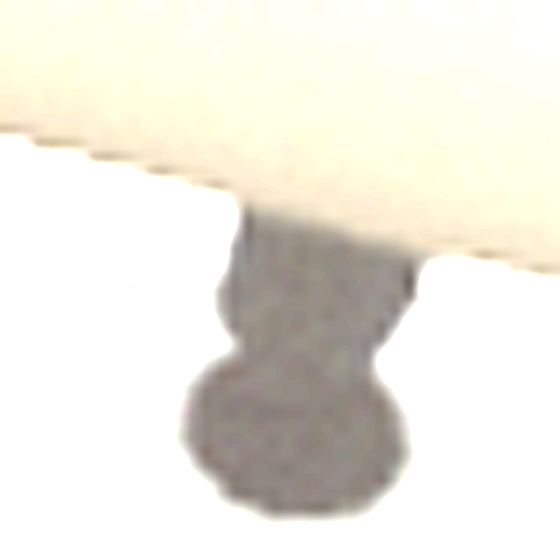

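The fingers touched something at a reported TCP z of 0.130. By triangulation the bar top is at about 0.150, and the picture agrees that the finger ends sit about 19 mm higher than reported. I'll rise, open and go down lower, watching the force.

```bash
python3 -m handwheel '[[0,0,0,0,0,0.006,255],[0,0,0,0,0,0.015,80],[0,0,0,0,0,0.015,80],[0,0,0,0,0,0.015,80],[0,0,0,0,0,0.015,80],[0,0,0,0,0,0.005,80],[0,0,0,0,0,-0.003,80],[0,0,0,0,0,-0.008,80],[0,0,0,0,0,-0.01,80],[0,0,0,0,0,-0.01,80]]' 15; python3 -m handwheel '[[0,0,0,0,0,-0.003,80],[0,0,0,0,0,-0.005,80],[0,0,0,0,0,-0.005,80]]'
```

```text
clock: 5.4
tcp_pos: [0.464, -0.349, 0.1178]
ee_rot: [-1.578, -2.716, -0.0]
force: [-0.1, 0.1, 0.9]
grip_width: 0.69
clock: 5.7
tcp_pos: [0.464, -0.349, 0.113]
ee_rot: [-1.578, -2.716, -0.0]
force: [0.4, 0.8, -0.3]
grip_width: 0.688
```

```bash
python3 -m handwheel '[[0,0,0,0,0,-0.002,80],[0,0,0,0,0,-0.003,80],[0,0,0,0,0,-0.003,130],[0,0,0,0,0,-0.003,180],[0,0,0,0,0,-0.003,255],[0,0,0,0,0,-0.003,255],[0,0,0,0,0,-0.003,255],[0,0,0,0,0,-0.003,255]]' 12
```

```text
clock: 6.5
tcp_pos: [0.4635, -0.3493, 0.1102]
ee_rot: [-1.578, -2.716, 0.002]
force: [-19.8, -10.4, 3.5]
grip_width: 0.168
```

```bash
python3 -m handwheel '[[0,0,0,-0.001,-0.0005,0,255],[0,0,0,-0.001,-0.0005,0,255],[0,0,0,-0.001,-0.0005,0,255]]'; python3 -c "
from h import *
s=get_state();print(s['force'],s['wrist_torque'])"
```

```text
clock: 6.8
tcp_pos: [0.462, -0.3502, 0.1102]
ee_rot: [-1.578, -2.715, 0.003]
force: [-5.9, -3.1, 1.5]
grip_width: 0.133
[-5.92308999 -3.10164811  1.50099888] [-0.47195329  0.98458552 -0.06293842]
```

The bar is gripped now (11.7 mm). I'll centre slightly and turn anticlockwise by 0.96 rad.

```bash
python3 -m handwheel '[[0,0,0,-0.0005,-0.0003,0,255],[0,0,0.08,-0.0005,-0.0003,0,255],[0,0,0.16,-0.0005,-0.0003,0,255],[0,0,0.24,-0.0005,-0.0003,0,255],[0,0,0.32,-0.0005,-0.0003,0,255],[0,0,0.4,-0.0005,-0.0003,0,255],[0,0,0.48,-0.0005,-0.0003,0,255],[0,0,0.48,-0.0005,-0.0003,0,255]]' 15;  python3 -c "
from h import *
s=get_state();print(s['force'],s['wrist_torque'])"
```

```text
clock: 7.6
tcp_pos: [0.4614, -0.3508, 0.1103]
ee_rot: [-0.884, -3.013, 0.003]
force: [-7.8, -4.7, 1.5]
grip_width: 0.138
[-7.79782257 -4.67506599  1.46160223] [-0.75107035  1.21838951 -0.04620048]
```

```bash
python3 -m handwheel '[[0,0,0.08,-0.0005,-0.0003,0,255],[0,0,0.16,-0.0005,-0.0003,0,255],[0,0,0.24,-0.0005,-0.0003,0,255],[0,0,0.32,-0.0005,-0.0003,0,255],[0,0,0.4,-0.0005,-0.0003,0,255],[0,0,0.48,-0.0005,-0.0003,0,255],[0,0,0.5,-0.0005,-0.0003,0,255],[0,0,0.5,-0.0005,-0.0003,0,255]]' 15;  python3 -c "
from h import *
s=get_state();print(s['force'],s['wrist_torque'],s['joint_positions'])
M=R.from_rotvec(s['ee_rot']).as_matrix();print(np.degrees(np.arctan2(M[1,1],M[0,1])))"
```

```text
clock: 8.4
tcp_pos: [0.4611, -0.3517, 0.1103]
ee_rot: [-0.114, -3.138, 0.004]
force: [-4.9, -7.5, -0.6]
grip_width: 0.135
[-4.92875157 -7.54993147 -0.56026919] [-1.10367093  1.0157183  -0.02984702] [-0.85212993  0.53010986  1.46539512 -0.00316807  1.14520003 -2.34896903]
85.83753820323015
```

```bash
python3 -m handwheel '[[0,0,0,0,0,0,110],[0,0,0,0,0,0,110],[0,0,0,0,0,0,110],[0,0,0,0,0,0.01,110],[0,0,0,0,0,0.03,110],[0,0,0,0,0,0.06,110],[0,0,0,-0.01,0.03,0.09,110],[0,0,0,-0.03,0.06,0.11,110],[0,0,0,-0.06,0.09,0.12,110],[0,0,0,-0.08,0.13,0.12,110],[0,0,0,-0.09,0.17,0.12,110],[0,0,0,-0.10,0.21,0.12,110],[0,0,0,-0.1,0.25,0.12,110],[0,0,0,-0.1,0.29,0.12,110],[0,0,0,-0.1,0.29,0.12,110]]'
python3 - <<'E'
from h import *
for n in("scene","top"):
    d=get_image(n);np.save(n+"2.npy",d,allow_pickle=True);cv2.imwrite(f"pics/{n}3f.png",d["img"][:,:,::-1])
    crop(d,*((320,135,130,100,6) if n=="scene" else (325,135,133,125,6)),f"pics/{n}3.png")
E
```

```text
clock: 9.9
tcp_pos: [0.3618, -0.0569, 0.2312]
ee_rot: [0.107, 3.138, 0.0]
force: [-0.3, 0.6, 0.8]
grip_width: 0.568
```

View pics/scene3.png

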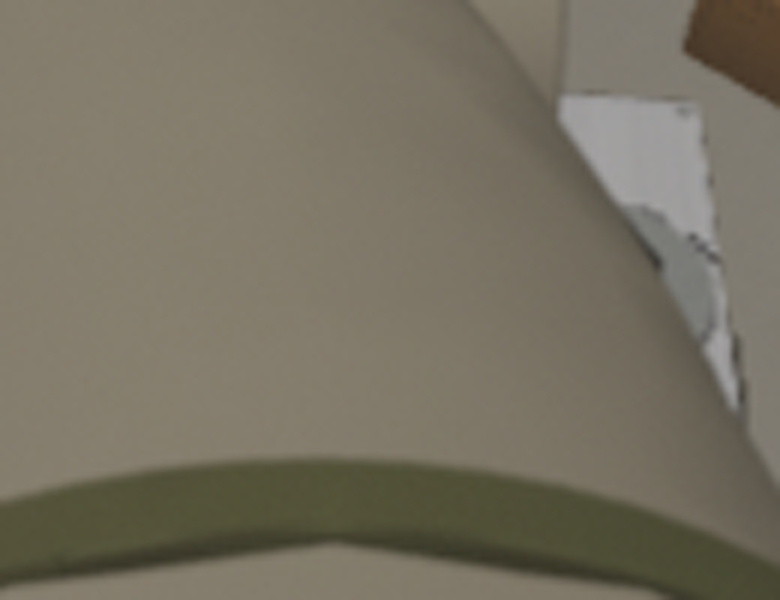

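View pics/top3.png

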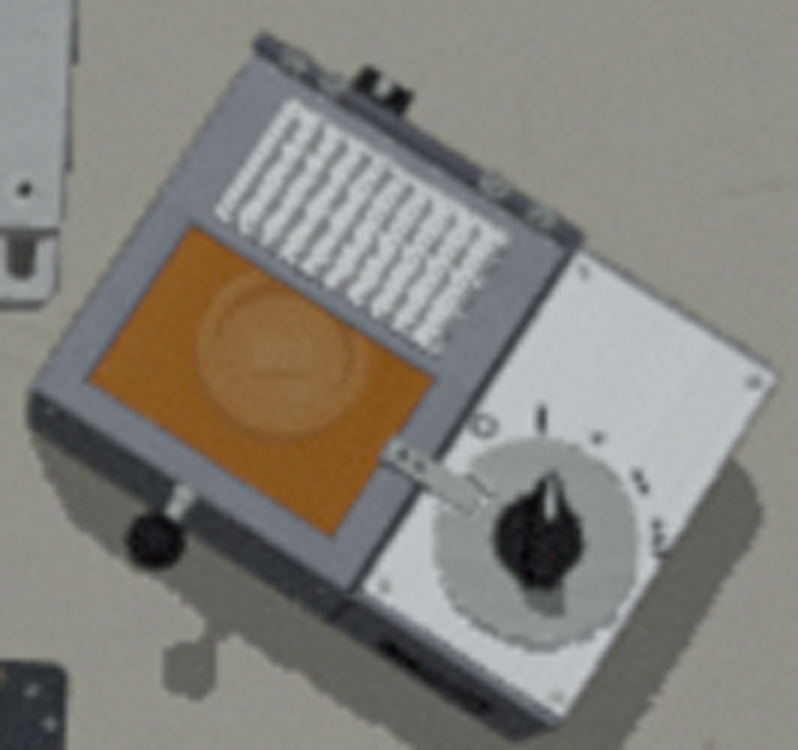

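The top view shows the pointer at (550,490) standing at the bar mark (541,418). The notch sits over the ear at (470,490), so the selector is done. Next I'll move over the ball knob.

```bash
python3 -m handwheel '[[0,0,-0.1,0.02,-0.03,-0.01,140],[0,0,-0.2,0.04,-0.06,-0.02,140],[0,0,-0.3,0.06,-0.09,-0.03,140],[0,0,-0.4,0.08,-0.12,-0.04,140],[0,0,-0.5,0.098,-0.138,-0.05,140],[0,0,-0.503,0.098,-0.138,-0.06,140],[0,0,-0.503,0.098,-0.138,-0.06,140],[0,0,-0.503,0.098,-0.138,-0.06,140]]'
python3 - <<'E'
from h import *
s=get_state();print(s['tcp_pos'],s['force'],s['joint_positions'])
M=R.from_rotvec(s['ee_rot']).as_matrix();print(np.degrees(np.arctan2(M[1,1],M[0,1])),M[:,2])
E
```

```text
clock: 10.8
tcp_pos: [0.4595, -0.1981, 0.1705]
ee_rot: [-0.891, -3.012, -0.0]
force: [0.2, -0.0, -0.1]
grip_width: 0.451
[ 0.45953809 -0.19814499  0.17049553] [ 0.19472286 -0.04444104 -0.07085217] [-6.41619830e-01  3.00859614e-01  1.63857144e+00 -3.41738845e-05
  1.20241967e+00 -1.63748851e+00]
57.059777572587016 [-2.25827680e-04  1.28912371e-04 -9.99999966e-01]
```

```bash
python3 -m handwheel '[[0,0,0,0.0015,0.0015,-0.02,140],[0,0,0,0.0015,0.0015,-0.035,140],[0,0,0,0.0015,0.0015,-0.045,140],[0,0,0,0.0015,0.0015,-0.05,140],[0,0,0,0.0015,0.0015,-0.05,140]]'
python3 -m handwheel '[[0,0,0,0,0,-0.01,140],[0,0,0,0,0,-0.02,140],[0,0,0,0,0,-0.03,140],[0,0,0,0,0,-0.036,140],[0,0,0,0,0,-0.036,140]]'
python3 - <<'E'
from h import *
for n in("scene","top"):
    d=get_image(n);np.save(n+"3.npy",d,allow_pickle=True)
    crop(d,*((320,135,130,100,6) if n=="scene" else (325,135,133,125,6)),f"pics/{n}4.png")
E
```

```text
clock: 11.3
tcp_pos: [0.4614, -0.1965, 0.1204]
ee_rot: [-0.891, -3.012, 0.0]
force: [-0.3, 0.2, 0.5]
grip_width: 0.455
clock: 11.8
tcp_pos: [0.4612, -0.1964, 0.0832]
ee_rot: [-0.892, -3.011, -0.001]
force: [-0.2, -0.4, 0.0]
grip_width: 0.452
```

View pics/scene4.png

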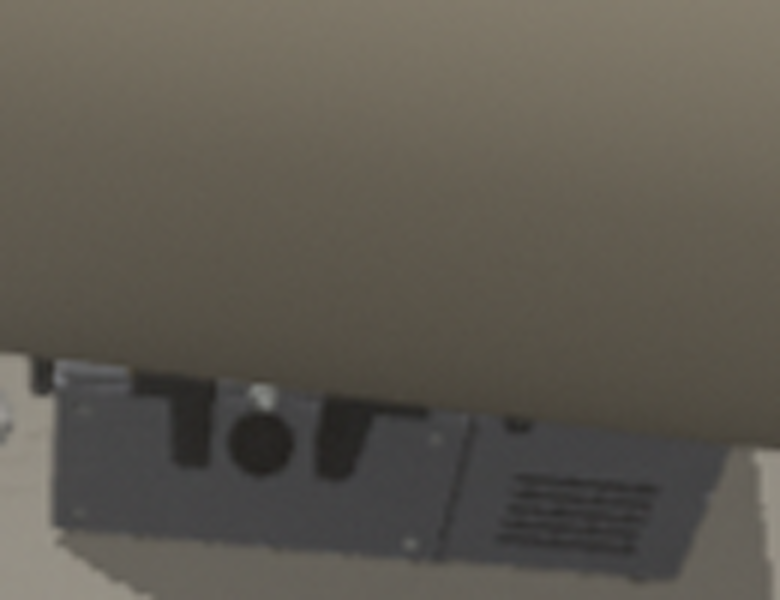

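The scene view shows the fingertips at (195,465) and (335,475), straddling the ball at (261,445), with the tips a little below its centre. I'll close now.

```bash
python3 -m handwheel '[[0,0,0,0,0,0,170],[0,0,0,0,0,0,200],[0,0,0,0,0,0,255],[0,0,0,0,0,0,255],[0,0,0,0,0,0,255]]' 15
python3 - <<'E'
from h import *
s=get_state();print(s['tcp_pos'],s['force'],s['wrist_torque'])
d=get_image("scene");crop(d,320,135,130,100,6,"pics/scene5.png")
# path in box-x direction
ex=np.array([np.cos(-.572),np.sin(-.572)])
for a in np.radians([2,5,10,15,20,25,30,35,40]):
  print(np.degrees(a).round(),(ex*.199*(1-np.cos(a))).round(4),round(.199*np.sin(a),4))
E
```

```text
clock: 12.4
tcp_pos: [0.4621, -0.1962, 0.0845]
ee_rot: [0.892, 3.011, 0.001]
force: [3.5, 4.1, -0.3]
grip_width: 0.273
[ 0.46211043 -0.19615498  0.08450019] [ 3.53998033  4.13244931 -0.33408828] [ 0.66209348 -0.58308277 -0.0121888 ]
2.0 [ 0.0001 -0.0001] 0.0069
5.0 [ 0.0006 -0.0004] 0.0173
10.0 [ 0.0025 -0.0016] 0.0346
15.0 [ 0.0057 -0.0037] 0.0515
20.0 [ 0.0101 -0.0065] 0.0681
25.0 [ 0.0157 -0.0101] 0.0841
30.0 [ 0.0224 -0.0144] 0.0995
35.0 [ 0.0303 -0.0195] 0.1141
40.0 [ 0.0391 -0.0252] 0.1279
```

View pics/scene5.png

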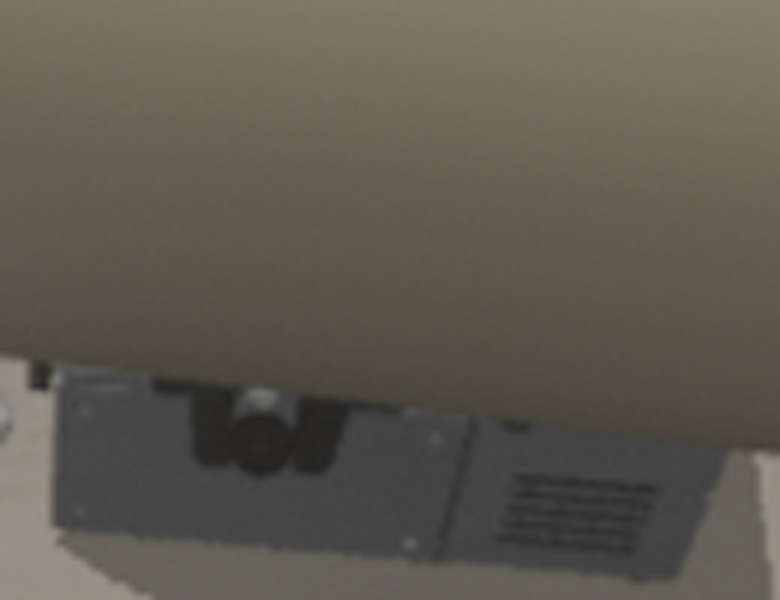

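The ball is gripped at 24 mm. I'll raise the hood along the arc, with a small step first.

```bash
python3 -m handwheel '[[0,0,0,0.0005,0.0005,0,255],[0,0,0,0.0005,0.0005,0.003,255],[0,0,0,0.0005,0.0005,0.007,255],[0,0,0,0.0008,0.0003,0.012,255],[0,0,0,0.0011,0.0001,0.0173,255],[0,0,0,0.0011,0.0001,0.0173,255],[0,0,0,0.0011,0.0001,0.0173,255]]' 30
```

```text
clock: 13.15
tcp_pos: [0.4627, -0.1965, 0.1016]
ee_rot: [0.892, 3.012, 0.0]
force: [2.9, 2.2, -3.2]
grip_width: 0.265
```

```bash
python3 -m handwheel '[[0,0,0,0.0009,-0.0005,0.0087,255],[0,0,0,0.0019,-0.0012,0.0173,255],[0,0,0,0.0034,-0.0022,0.0258,255],[0,0,0,0.0051,-0.0033,0.0342,255],[0,0,0,0.0072,-0.0046,0.0425,255],[0,0,0,0.0095,-0.0061,0.0508,255],[0,0,0,0.0122,-0.0078,0.0589,255],[0,0,0,0.0151,-0.0097,0.0668,255],[0,0,0,0.0183,-0.0118,0.0746,255],[0,0,0,0.0218,-0.014,0.0822,255],[0,0,0,0.0256,-0.0165,0.0896,255],[0,0,0,0.0297,-0.0191,0.0968,255],[0,0,0,0.034,-0.0218,0.1038,255],[0,0,0,0.0363,-0.0233,0.1072,255],[0,0,0,0.0385,-0.0248,0.1106,255],[0,0,0,0.0385,-0.0248,0.1106,255],[0,0,0,0.0385,-0.0248,0.1106,255],[0,0,0,0.0385,-0.0248,0.1106,255],[0,0,0,0.0385,-0.0248,0.1106,255],[0,0,0,0.0385,-0.0248,0.1106,255]]' 30
python3 - <<'E'
from h import *
s=get_state();print(s['tcp_pos'],s['force'],s['wrist_torque'])
for n in("scene","top"):
    d=get_image(n);np.save(n+"6.npy",d,allow_pickle=True)
    crop(d,*((320,95,130,130,6) if n=="scene" else (325,135,133,125,6)),f"pics/{n}6.png")
E
```

```text
clock: 15.15
tcp_pos: [0.501, -0.2214, 0.212]
ee_rot: [-0.892, -3.012, 0.0]
force: [-4.4, -0.8, -3.3]
grip_width: 0.257
[ 0.50101713 -0.22141873  0.21200308] [-4.40837491 -0.75939977 -3.25585281] [0.01869065 0.77642385 0.04777612]
```

View pics/scene6.png

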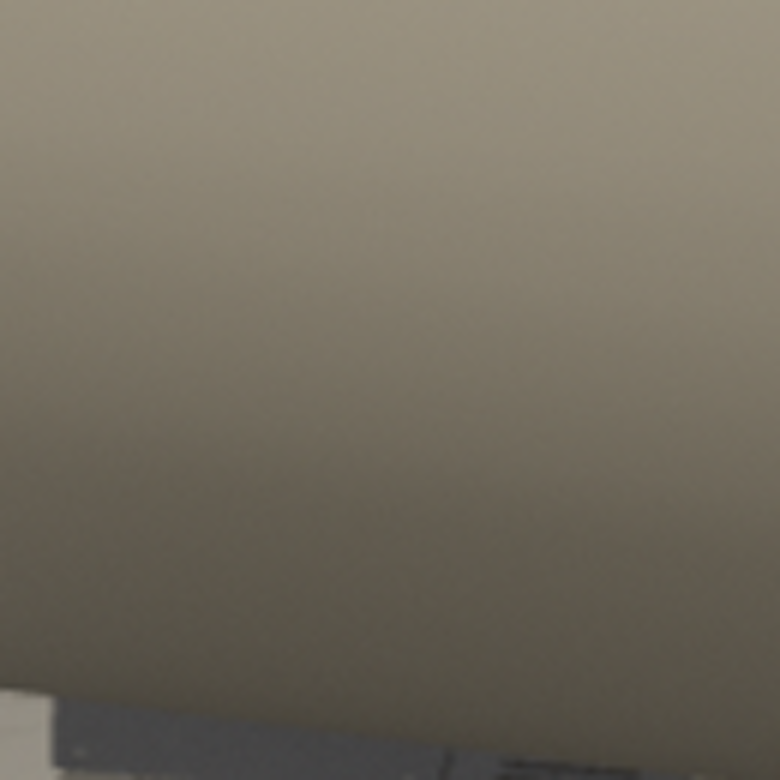

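View pics/top6.png

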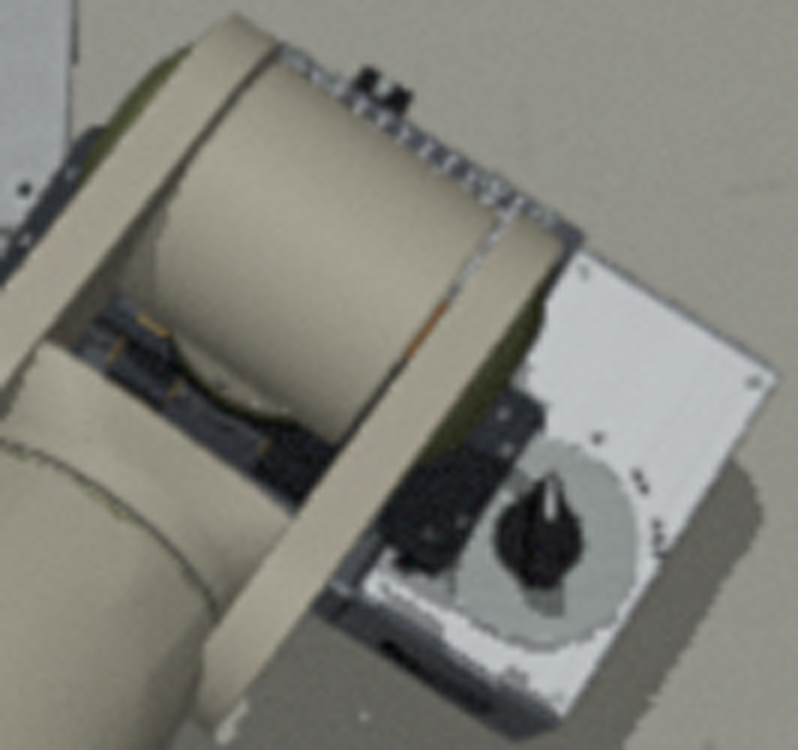

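Run:
```python
from h import *
t0=load("top2");t=load("top6")
f=lambda d:np.clip(cv2.resize(d["img"][138:200,365:425,::-1],None,fx=6,fy=6,interpolation=cv2.INTER_CUBIC).astype(float)*1.6,0,255).astype(np.uint8)
cv2.imwrite("pics/w.png",np.hstack([f(t0),f(t)]))
y=-.572;ex=np.array([np.cos(y),np.sin(y)]);ey=np.array([-ex[1],ex[0]])
kn=np.array([.4631,-.1955]);h=kn+.199*ex
for name,uv in dict(corner=(435,378),ventR=(508,235),ventL=(293,100)).items():
  p=onz(t0,(325+uv[0]/6-.42,135+uv[1]/6-.42),.117)
  q=p[:2]-h;r=-q@ex;yy=q@ey;dz=.007
  for a in np.radians([0,30,35,40,45]):
    X=h-ex*(r*np.cos(a)+dz*np.sin(a)*-1)+ey*yy;Z=.11+r*np.sin(a)+dz*np.cos(a)
    u=proj(t,[*X,Z])[0];print(name,np.degrees(a).round(),((u-[325,135]+.42)*6).round(), ((u-[365,138]+.42)*6).round())
s=get_state();print(s['tcp_pos'],s['force'],s['grip_width'],s['clock'])
```

```text
corner 0.0 [435. 378.] [195. 360.]
corner 30.0 [467. 332.] [227. 314.]
corner 35.0 [474. 321.] [234. 303.]
corner 40.0 [483. 309.] [243. 291.]
corner 45.0 [491. 296.] [251. 278.]
ventR 0.0 [508. 235.] [268. 217.]
ventR 30.0 [516. 223.] [276. 205.]
ventR 35.0 [517. 221.] [277. 203.]
ventR 40.0 [518. 219.] [278. 201.]
ventR 45.0 [520. 217.] [280. 199.]
ventL 0.0 [293. 100.] [53. 82.]
ventL 30.0 [300.  88.] [60. 70.]
ventL 35.0 [301.  86.] [61. 68.]
ventL 40.0 [302.  84.] [62. 66.]
ventL 45.0 [304.  82.] [64. 64.]
[ 0.50107028 -0.22142529  0.21206476] [-3.80734572  0.25412515 -3.01340401] 0.260144957827059 15.25
```

View pics/w.png

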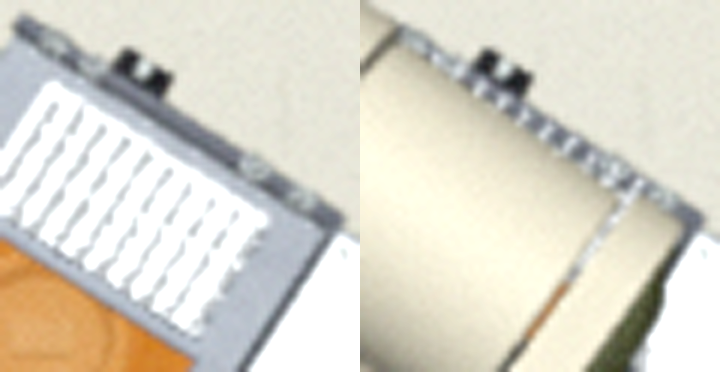

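Run:
```python
from h import *
t0=load("top2");t=load("top6")
for r in range(165,200):
  row=t["img"][r,388:412].astype(int)
  o=row[:,0]-row[:,2]; i=o.argmax(); print(r,388+i,o[i],row[i], [int(x) for x in o])
```

```text
165 388 19 [147 143 128] [19, 19, 16, 17, 17, 18, 16, 17, 15, 16, 17, 16, 13, 4, -2, -6, -7, -7, -7, -6, -2, -1, 7, 8]
166 389 18 [148 145 130] [17, 18, 17, 17, 17, 16, 18, 15, 16, 16, 17, 15, 17, 13, 6, -2, -6, -7, -5, -6, -5, -5, 0, 7]
167 390 20 [149 144 129] [18, 18, 20, 17, 18, 18, 16, 18, 16, 18, 17, 16, 16, 15, 13, 9, 2, -5, -7, -7, -5, -8, -6, -4]
168 394 20 [144 140 124] [18, 19, 19, 17, 18, 16, 20, 18, 19, 16, 17, 17, 18, 16, 16, 15, 14, 3, -3, -7, -4, -8, -5, -7]
169 390 18 [153 149 135] [17, 17, 18, 17, 18, 17, 18, 18, 18, 17, 17, 17, 15, 15, 16, 15, 15, 13, 7, -1, -2, -7, -6, -7]
170 388 19 [155 152 136] [19, 18, 18, 18, 18, 18, 16, 18, 18, 18, 17, 18, 15, 16, 17, 16, 17, 15, 15, 9, 1, -4, -5, 1]
171 390 19 [153 149 134] [18, 18, 19, 19, 18, 19, 17, 17, 16, 17, 18, 17, 19, 16, 18, 15, 16, 15, 18, 15, 2, -3, 4, 14]
172 388 19 [157 153 138] [19, 19, 18, 17, 17, 17, 17, 18, 17, 19, 16, 18, 17, 18, 16, 17, 18, 17, 15, 11, 0, 5, 14, 17]
173 391 19 [154 152 135] [18, 18, 17, 19, 19, 17, 18, 18, 19, 19, 18, 17, 18, 17, 17, 19, 18, 15, 11, 2, 2, 11, 16, 18]
174 393 20 [156 150 1
[... 2420 characters left out ...]
 84] [18, 19, 18, 17, 23, 31, 20, 19, 20, 17, 18, 18, 17, 18, 19, 17, 19, 18, 14, 15, 18, 18, 17, 11]
195 389 19 [148 144 129] [17, 19, 17, 9, 11, 19, 17, 19, 19, 19, 18, 17, 17, 18, 19, 18, 18, 14, 17, 12, 14, 18, 14, 4]
196 403 20 [156 151 136] [18, 15, 13, 8, 16, 19, 19, 18, 18, 19, 19, 18, 18, 17, 17, 20, 16, 16, 17, 14, 15, 12, 10, -2]
197 393 19 [159 156 140] [15, 13, 8, 14, 18, 19, 19, 17, 16, 19, 17, 18, 18, 18, 19, 18, 16, 13, 15, 11, 13, 12, 0, -4]
198 394 20 [159 155 139] [13, 6, 9, 17, 19, 18, 20, 18, 18, 19, 18, 17, 19, 18, 18, 14, 17, 15, 13, 14, 15, 9, -2, -3]
199 392 20 [159 154 139] [8, 8, 14, 18, 20, 17, 18, 20, 19, 18, 18, 18, 19, 18, 16, 17, 13, 14, 16, 17, 15, 0, -5, -4]
```

Run:
```python
from h import *
from scipy.optimize import brentq
t0=load("top2");t=load("top6")
o=t0["img"].astype(int);m=((o[:,:,0]-o[:,:,2])>45).astype(np.uint8);m[:160]=0;m[230:]=0;m[:,:335]=0;m[:,402:]=0
c=max(cv2.findContours(m,cv2.RETR_EXTERNAL,cv2.CHAIN_APPROX_NONE)[0],key=cv2.contourArea)
b=cv2.boxPoints(cv2.minAreaRect(c));print(((b-[325,135]+.42)*6).round(), b)
y=-.572;ex=np.array([np.cos(y),np.sin(y)]);ey=np.array([-ex[1],ex[0]])
b=sorted(b,key=lambda p:p[1]); rear=[b[0], max(b,key=lambda p:p[0])];print(rear)
for dk in(-.002,0,.002):
 for ztop in(.113,.117,.121):
  for sh in(0,.5):
   kn=np.array([.4631,-.1955])+dk*ex;h=kn+.199*ex
   p=np.mean([onz(t0,q-sh*np.array([-.5,.85])*-1*-1,ztop) for q in rear],0);r=-(p[:2]-h)@ex;dz=ztop-.11
   o_,v=ray(t,(398.7,184.8))
   # box coords of ray: u back-distance from hinge, w above
   u0,u1=-(o_[:2]-h)@ex,-v[:2]@ex;w0,w1=o_[2]-.11,v[2]
   rho=np.hypot(r,dz);A=u1*u1+w1*w1;B=2*(u0*u1+w0*w1);C=u0*u0+w0*w0-rho**2
   D=B*B-4*A*C; s=(-B-np.sqrt(max(D,0)))/(2*A); print(dk,ztop,sh,"r",r.round(4),"a",np.degrees(np.arctan2(w0+s*w1,u0+s*u1)-np.arctan2(dz,r)).round(1))
```

```text
[[ 89. 379.]
 [191. 223.]
 [432. 380.]
 [330. 536.]] [[339.4745  197.80843]
 [356.40417 171.76274]
 [396.50964 197.83128]
 [379.57996 223.87697]]
[array([356.40417, 171.76274], dtype=float32), array([396.50964, 197.83128], dtype=float32)]
-0.002 0.113 0 r 0.0762 a 38.5
-0.002 0.113 0.5 r 0.0749 a 37.7
-0.002 0.117 0 r 0.0771 a 36.1
-0.002 0.117 0.5 r 0.0758 a 35.4
-0.002 0.121 0 r 0.0781 a 34.0
-0.002 0.121 0.5 r 0.0768 a 33.2
0 0.113 0 r 0.0782 a 37.8
0 0.113 0.5 r 0.0769 a 37.1
0 0.117 0 r 0.0791 a 35.5
0 0.117 0.5 r 0.0778 a 34.8
0 0.121 0 r 0.0801 a 33.5
0 0.121 0.5 r 0.0788 a 32.7
0.002 0.113 0 r 0.0802 a 37.2
0.002 0.113 0.5 r 0.0789 a 36.5
0.002 0.117 0 r 0.0811 a 35.0
0.002 0.117 0.5 r 0.0798 a 34.3
0.002 0.121 0 r 0.0821 a 33.0
0.002 0.121 0.5 r 0.0808 a 32.2
```

Run:
```python
from h import *
for n in("scene","top"):
    d=load(n+"6");cv2.imwrite(f"pics/{n}6f.png",d["img"][:,:,::-1])
```

```text
(no output)
```

View pics/scene6f.png

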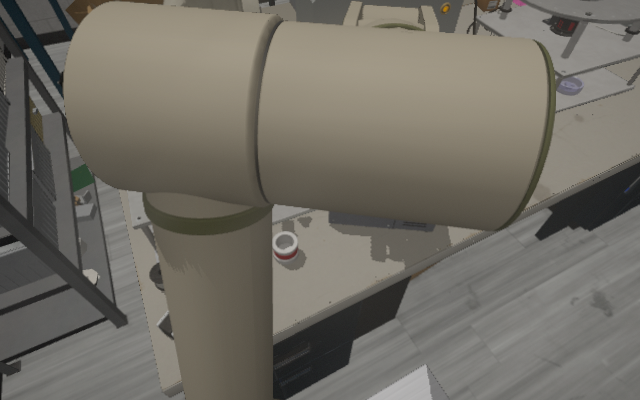

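View pics/top6f.png

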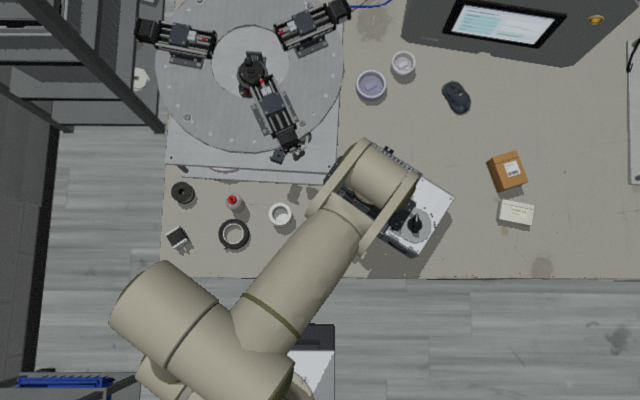

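Run:
```python
from h import *
t=load("top0");s=load("scene0")
def quad(d,x0,y0,x1,y1):
  o=d["img"].astype(np.float32)[y0:y1,x0:x1];o=cv2.resize(o,None,fx=8,fy=8,interpolation=cv2.INTER_CUBIC)
  m=((o[:,:,0]-o[:,:,2])>38).astype(np.uint8)
  c=max(cv2.findContours(m,cv2.RETR_EXTERNAL,cv2.CHAIN_APPROX_NONE)[0],key=cv2.contourArea)
  q=c[:,0].astype(float)
  p=cv2.approxPolyDP(c,25,True)[:,0].astype(float)
  # refine: fit lines to sides
  L=[]
  for i in range(len(p)):
    a,b=p[i],p[(i+1)%len(p)];n=np.linalg.norm(b-a);e=(b-a)/n
    w=q-a;al=w@e;di=abs(w[:,0]*e[1]-w[:,1]*e[0]);k=(al>.1*n)&(al<.9*n)&(di<10)
    vx,vy,x,y=cv2.fitLine(q[k].astype(np.float32),cv2.DIST_HUBER,0,.01,.01)[:,0];L.append((np.array([x,y]),np.array([vx,vy])))
  P=[]
  for i in range(len(p)):
    (a,u),(b,v)=L[i-1],L[i];z=np.linalg.solve(np.c_[u,-v],b-a);P.append((a+u*z[0]+.5)/8-.5+[x0,y0])
  return np.array(P)
qt=quad(t,335,165,403,230);qs=quad(s,330,155,395,200);print(qt,qs)
yv=-.572;ex=np.array([np.cos(yv),np.sin(yv)]);ey=np.array([-ex[1],ex[0]]);h=np.array([.4631,-.1955])+.199*ex
def order(q):
  c=q.mean(0);a=np.arctan2(*(q-c).T[::-1]);return q[np.argsort(a)]
qt,qs=order(qt),order(qs)
for k in range(4):
  r=[two(t,a,s,b) for a,b in zip(qt,np.roll(qs,k,0))]
  if max(e for _,e in r)<.012:
    for p,e in r: w=p[:2]-h;print(k,p.round(4),round(e,4),"r",(-w@ex).round(4),"y",(w@ey).round(4))
```

```text
[[356.54675293 172.04874229]
 [339.27421761 197.86990356]
 [379.74130249 223.99654388]
 [396.70397949 197.74797058]] [[340.36756706 167.69593906]
 [337.97366238 191.5490036 ]
 [389.64987946 195.81059647]
 [389.18825912 171.42857361]]
1 [ 0.5297 -0.1683  0.1138] 0.0028 r 0.1577 y 0.0589
1 [ 0.5969 -0.2123  0.1114] 0.003 r 0.0774 y 0.0583
1 [ 0.5311 -0.3123  0.1117] 0.0028 r 0.0786 y -0.0614
1 [ 0.4644 -0.2684  0.1134] 0.0024 r 0.1584 y -0.0606
```

Three readings of the hood angle:
- **Arm motion:** a rise of 127.5 mm means 39.8°.
- **Force direction:** it fits about 40°.
- **Window edge in the top view:** roughly 37.6 ± 1.6°.

I'll nudge up by about 0.5° and hold.

```bash
python3 -m handwheel '[[0,0,0,0.0009,-0.0006,0.0013,255],[0,0,0,0.0009,-0.0006,0.0013,255],[0,0,0,0.0009,-0.0006,0.0013,255],[0,0,0,0.0009,-0.0006,0.0013,255],[0,0,0,0.0009,-0.0006,0.0013,255],[0,0,0,0.0009,-0.0006,0.0013,255],[0,0,0,0.0009,-0.0006,0.0013,255],[0,0,0,0.0009,-0.0006,0.0013,255]]' 30
python3 - <<'E'
from h import *
s=get_state();print(s['tcp_pos'],s['force'],s['grip_width'],np.degrees(np.arcsin((s['tcp_pos'][2]-.0845)/.199)))
d=get_image("top");crop(d,325,135,133,125,6,"pics/top7.png")
for r in range(181,189):
  row=d["img"][r,394:406].astype(int);print(r,[int(x) for x in row[:,0]-row[:,2]])
E
python3 -m handwheel '[[0,0,0,0,0,0,255],[0,0,0,0,0,0,255],[0,0,0,0,0,0,255],[0,0,0,0,0,0,255],[0,0,0,0,0,0,255],[0,0,0,0,0,0,255],[0,0,0,0,0,0,255],[0,0,0,0,0,0,255],[0,0,0,0,0,0,255],[0,0,0,0,0,0,255]]'
```

```text
clock: 16.05
tcp_pos: [0.502, -0.222, 0.2134]
ee_rot: [-0.892, -3.012, 0.0]
force: [-5.6, -1.1, -2.4]
grip_width: 0.26
[ 0.50202213 -0.22199278  0.21341826] [-5.59751528 -1.11331698 -2.39408439] 0.2596687352797913 40.37822809817705
181 [18, 19, 19, 18, 18, 19, 17, 6, 1, 11, 17, 19]
182 [18, 18, 18, 18, 18, 16, 10, 0, 10, 16, 18, 17]
183 [17, 18, 17, 16, 17, 12, 0, 5, 16, 18, 19, 17]
184 [19, 17, 17, 19, 20, 14, 5, 15, 19, 17, 18, 17]
185 [18, 18, 15, 18, 38, 44, 21, 19, 18, 19, 17, 19]
186 [19, 17, 18, 28, 53, 31, 20, 17, 17, 19, 19, 18]
187 [18, 18, 18, 43, 34, 21, 17, 18, 17, 17, 19, 18]
188 [18, 19, 38, 42, 19, 16, 17, 18, 21, 18, 17, 18]
clock: 17.1
tcp_pos: [0.502, -0.222, 0.2134]
ee_rot: [-0.892, -3.012, 0.0]
force: [-4.0, -1.7, -2.9]
grip_width: 0.262
```

View pics/top7.png

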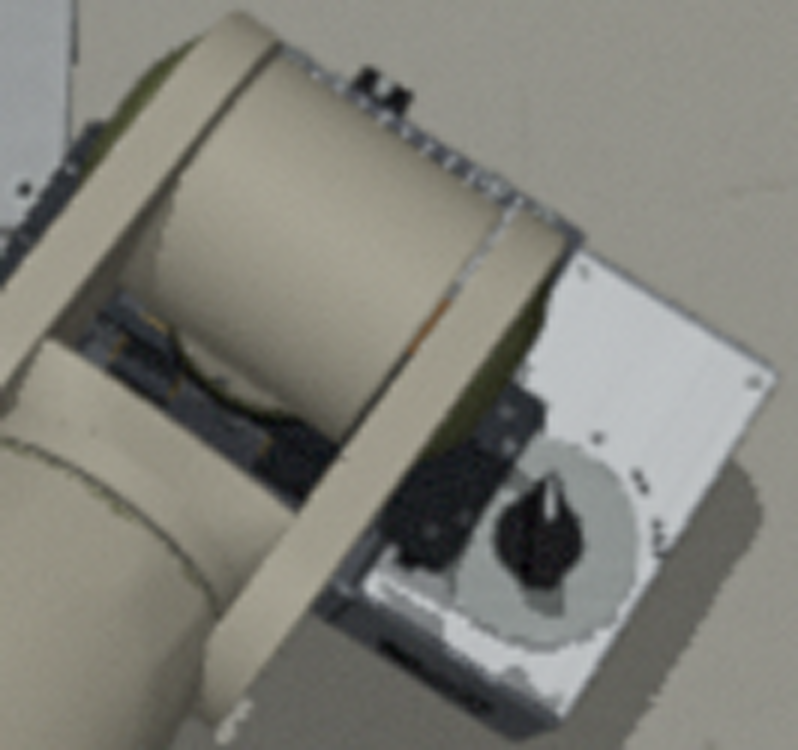

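In the top view the pointer at (550,490) is still on the bar, and the orange edge has moved up a little with the hood. The pose is steady at about 40.4° by the arm, so I'm handing in.

```bash
python3 -c "
from plant import close_job
print(close_job())"
```

```text
the job is handed in; nothing more can be done
None
```

I turned the selector anticlockwise from two dots to the bar, then raised the hood by its ball knob to about 40°. I handed in at about 17 s with the grip still holding it.

**Checks that agreed:**
- The last top view shows the pointer on the bar mark.
- By arm motion the hood stands at 40.4°. The pose was identical before and after a 1 s hold, and the opening (about 23 mm) shows the ball still between the pads.
- The pull of roughly 4–6 N on the tool is close to the stated 4 N closing force.

**Checks that failed or disagreed:**
- **First pinch:** it missed because the fingertips sit about 19 mm higher than the reported TCP. The shut fingers then pressed the top of the selector bar with about 9 N, and I corrected the height after that.
- **Selector grip:** gripping the bar off-centre briefly put about 22 N sideways on the tool. I re-centred before turning.
- **Hood angle from the camera:** the window edge in the top view gives only about 38° (± 1.6°). I trusted the arm motion more and raised the hood about half a degree above its first reading (39.8°).
- **Scene camera:** the arm blocked its view of the raised hood, so I had no second picture to confirm the angle.

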